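# Empty the drying cabinet and hang the parts baskets on the rack

### The job

Raise the drying cabinet's clear sliding front by its black tongue until it stays up by itself and let go of it, then reach in under it and take out every parts basket, hanging each by its handle on a hook of its own on the rack. When all the baskets hang still, slide the cabinet's front fully shut again; leave the bottle, the can and the small bin alone.

Things in the scene. Friction and masses are not known exactly. Their poses are not given: they have to be found in the camera images.
- cabinet: Fixed drying cabinet, 470 mm wide (y), 130 deep; 3 mm floor plate, low stop 40 mm behind the origin, clear sides, thin-barred back and roof (underside 293 mm up). Two sash guides at the front corners stand 570 mm tall, 430 mm apart; outside the left one a 100 mm counterweight arm, 420 mm up, tips back as the sash rises. Origin on the bench below the middle of the row of baskets; its -x is the front. The sash's front face lies 43 mm in front of the origin.
- sash (a joint): Height in m by which the clear sash (260 mm tall) is raised: 0 shut, 0.285 up at its stop; the gap under it is 4 mm more. It slides straight up; raising takes 12 to 16 N. Friction holds it only when raised more than about 0.16; lower than that it slides down shut when let go.
- sash_tongue (a point): Grip point on the sash's black lift tongue: a block 24 mm wide (cabinet y) and 18 mm thick (z) that sticks out 65 mm from the sash to the front, 62 mm left (+y) of the sash's middle, so between the left and middle baskets. The point is in the middle of its section, 20 mm from its front end, 45 mm in front of the sash, 64 mm above the bench when shut; it moves up with the sash.
- rack: Fixed hook rack: blue crossbar 390 mm long (y), its middle 165 mm up, on two end posts, with three steel hooks pointing to its -x (front). Crossbar, posts and 12 mm base plate lie 50 mm or more behind (+x of) the hook troughs; below the hooks is free bench. Origin on the bench below the middle hook's trough.
- hook0 (a point): Where the top middle (bail point) of a hung basket's bail lies in the left (+y) hook: 156 mm above the bench; hooks are 125 mm apart along the rack's y. Hook: 10 mm round rod bent to a V in the rack's x-z plane, one leg rising to the crossbar 70 mm behind, the other to a tip 30 mm in front of this point, its top 17 mm above it. Axes as the rack's.
- hook1 (a point): Where the top middle (bail point) of a hung basket's bail lies in the middle hook: 156 mm above the bench; hooks are 125 mm apart along the rack's y. Hook: 10 mm round rod bent to a V in the rack's x-z plane, one leg rising to the crossbar 70 mm behind, the other to a tip 30 mm in front of this point, its top 17 mm above it. Axes as the rack's.
- hook2 (a point): Where the top middle (bail point) of a hung basket's bail lies in the right (-y) hook: 156 mm above the bench; hooks are 125 mm apart along the rack's y. Hook: 10 mm round rod bent to a V in the rack's x-z plane, one leg rising to the crossbar 70 mm behind, the other to a tip 30 mm in front of this point, its top 17 mm above it. Axes as the rack's.
- basket0: Open steel parts basket, 50 mm (x) by 100 mm (y) and 35 mm tall, with small turned parts fixed in it, 0.18 to 0.35 kg, with a rigid upright bail handle. Origin under its middle, z up. May be absent.
- bail0 (a point): Top middle of basket0's bail bar, 92 mm above the basket's underside: a round 10 mm bar along the basket's y, with a raised V (32 mm wide, 18 mm high) at its middle that drops over the hook rod and centres itself; to either side a straight part at 74 mm height, clear from 16 to 44 mm off the middle, with about 35 mm of free space below it. Absent when the basket is.
- basket1: Open steel parts basket, 50 mm (x) by 100 mm (y) and 35 mm tall, with small turned parts fixed in it, 0.18 to 0.35 kg, with a rigid upright bail handle. Origin under its middle, z up. May be absent.
- bail1 (a point): Top middle of basket1's bail bar, 92 mm above the basket's underside: a round 10 mm bar along the basket's y, with a raised V (32 mm wide, 18 mm high) at its middle that drops over the hook rod and centres itself; to either side a straight part at 74 mm height, clear from 16 to 44 mm off the middle, with about 35 mm of free space below it. Absent when the basket is.
- basket2: Open steel parts basket, 50 mm (x) by 100 mm (y) and 35 mm tall, with small turned parts fixed in it, 0.18 to 0.35 kg, with a rigid upright bail handle. Origin under its middle, z up. May be absent.
- bail2 (a point): Top middle of basket2's bail bar, 92 mm above the basket's underside: a round 10 mm bar along the basket's y, with a raised V (32 mm wide, 18 mm high) at its middle that drops over the hook rod and centres itself; to either side a straight part at 74 mm height, clear from 16 to 44 mm off the middle, with about 35 mm of free space below it. Absent when the basket is.
- oil_bottle: White bottle 60 mm across, 170 mm tall, not part of the job: leave it alone. Origin under its middle.
- spray_can: Can 62 mm across, 150 mm tall, not part of the job: leave it alone. Origin under its middle.
- small_bin: Small blue open bin 80 (x) by 120 (y) by 50 mm, not part of the job: leave it alone. Origin under its middle.

How it is judged:
On the way, in this order (a step that is already met when the one before it is completed fails the run):
1. the sash is raised and stays up with the robot off it (value of joint sash above 0.14 m and contact force between each of the fingers, the arm and cabinet below 0.5 N), for 0.5 s.
2. every basket hangs by its handle on a hook of its own ((distance between bail0 and hook0 below 0.04 m or distance between bail0 and hook1 below 0.04 m or distance between bail0 and hook2 below 0.04 m) and contact force between each of basket0, basket1, basket2 and rack above 0.3 N and angle between each of basket0, basket1, basket2's own z axis and vertical below 0.5 rad and linear speed of each of basket0, basket1, basket2 below 0.08 m/s and (distance between bail1 and hook0 below 0.04 m or distance between bail1 and hook1 below 0.04 m or distance between bail1 and hook2 below 0.04 m) and (distance between bail2 and hook0 below 0.04 m or distance between bail2 and hook1 below 0.04 m or distance between bail2 and hook2 below 0.04 m) and horizontal distance between bail0 and bail1 above 0.07 m and horizontal distance between each of bail0, bail1 and bail2 above 0.07 m), for 0.2 s.
At the end, for the whole second after the job is handed in: Every basket that is present hangs on the rack at rest, upright within 0.5 rad, with its bail bar's middle within 40 mm of a hook's seat, each on a hook of its own; the sash is shut to within 10 mm; the robot is off the cabinet (all of step 2 and value of joint sash below 0.01 m and contact force between each of the fingers, the arm and cabinet below 0.5 N); the robot touches nothing.
It fails at once if the oil bottle is moved more than 40 mm (distance of oil_bottle from where it was at the start of the episode above 0.04 m).
It fails at once if the spray can is moved more than 40 mm (distance of spray_can from where it was at the start of the episode above 0.04 m).
It fails at once if the small bin is moved more than 40 mm (distance of small_bin from where it was at the start of the episode above 0.04 m).
Of basket0, basket1, basket2 only 2 to 3 are there at a start; the rules pass over those that are not, and their reading is None.
At some moment in a run one of basket0, basket1, basket2 may be knocked a few centimetres aside while the robot is not near it.
Once in a run the grip may slacken for a moment while it holds something.
It also fails if it takes over 210 s, if anything falls off the work surface, if the arm or the gripper's body presses on something with over 40 N, if the wrist force passes 120 N, or if a joint passes its speed limit or range.

### The arm

A 6-joint arm with a two-finger parallel gripper is mounted at the origin on the work surface. World frame = base frame: x ahead of the robot, y to its left, z up, the work surface at z = 0. Lengths are in m, angles in rad, forces in N, time in s.
With the tool pointing down it reaches from about 0.3 to 0.875 m from the base axis. Payload 4.2 kg.
Tool frame: the origin (TCP) lies midway between the tips of the shut fingers; the grasp point (between the pads) lies 19 mm behind it; z points along the fingers, y is the line along which they close (so a half turn about z gives the same grasp; the last joint's range is limited). The gripper opens to 85 mm and grips with 20 to 120 N. Pads are 22 mm wide; open, the fingers measure 114 mm over their backs; the gripper's body (76 mm by 85 mm) begins 54 mm behind the grasp point. The pads swing forward as they close: fully open they stand 13 mm farther back than shut.
Start: joints at [-1.258, 0.32, 1.565, -0, 1.257, -0.02], TCP at [0.188, -0.543, 0.231] pointing down, gripper open.
Joint ranges: [-3.11, 3.11], [-0.84, 2.01], [0.21, 2.61], [-1.34, 4.49], [0.05, 2.63], [-2.56, 2.56]. Speed limits (rad/s): [2.57, 2.57, 3.14, 3.14, 3.14, 3.14].

### API

Orientations are given as a 3x3 rotation matrix whose columns are the frame's x, y, z axes.
In Python, from rig import arm gives the robot as it stands. The module is installed in compiled form; this text tells all that it offers. Calls block until the motion is done:
- arm.move_pose(position, orientation): joint-space move of the TCP to a pose.
- arm.move_linear(position, rot=None, rate=0.15): straight line of the TCP; rot=None keeps the orientation; rate is the mean speed in m/s.
- arm.set_joints(angles): joint-space move.
- arm.set_gripper(opening, grasp_force=None): finger opening in m; grasp_force is the grip in N (None keeps the last); returns when the fingers have stopped.
- arm.dwell(seconds).
- arm.solve_ik(position, orientation): joint angles nearest the present ones, or None.
- arm.get_state(): the state.
- arm.capture(name): name is "scene" or "top" or "wrist"; returns the picture (420x560x3 uint8, red, green, blue); there is no depth.
- arm.camera_params(name): a dict with "intrinsics" (3x3 intrinsics, pixels), "pose" (4x4, takes a point from camera to world coordinates). Camera axes: x right, y down, z forward; pixel columns grow to the right and rows downward; lengths in m; the calibration is good to about 2 mm. A picture is of the moment at which its call begins: read the wrist's pose just before it. camera_params takes no time and is no camera call; for the wrist camera it gives the pose at the moment of the call.
A pose or a line that the arm cannot do raises arm.MotionError and nothing moves.
- arm.hand_in(): hands the job in; it is judged then, once.
The state is a dict: "time": time; "joint_pos": joint angles; "joint_vel": joint speeds; "joint_efforts": joint torques, N m; "ee_pos": TCP position; "orientation": TCP orientation; "ft_force": force on the tool from outside, world axes, zero at the start; "moment": the same for the moment, N m; "gripper_width": finger opening in m; "grasp_force": force on a finger pad.
Only numpy, scipy, OpenCV 4.12 (cv2) and the standard library are available. Lean on these libraries where they do the work, as an engineer would, in place of code of your own. Each camera call takes 0.05 s, during which the arm holds its last target. There are 200 camera calls.

## Working session

There is one attempt and no reset: what is moved stays moved. The work goes in short steps, each a Python script; the robot and the scene stay as the last script left them, time stands still between calls to the robot, and variables do not carry over. Pictures are saved under pics/ and viewed, at most 14 in all, crops included, and the job is handed in when it is done.

```bash
mkdir -p pics; ls
python3 - <<'E'
from rig import arm
import cv2,numpy as np
for n in ["scene","top","wrist"]:
    im=arm.capture(n); cv2.imwrite(f"pics/{n}0.png",cv2.cvtColor(im,cv2.COLOR_RGB2BGR))
    p=arm.camera_params(n); print(n,np.round(p["intrinsics"],1).tolist(),np.round(p["pose"],3).tolist())
s=arm.get_state();print(s)
E
```

```text
pics
scene [[440.9, 0.0, 284.0], [0.0, 440.9, 206.2], [0.0, 0.0, 1.0]] [[0.251, 0.819, -0.516, 1.096], [0.968, -0.212, 0.133, -0.139], [-0.001, -0.533, -0.846, 0.938], [0.0, 0.0, 0.0, 1.0]]
top [[428.7, 0.0, 273.1], [0.0, 428.7, 212.3], [0.0, 0.0, 1.0]] [[-0.016, -0.991, 0.132, 0.468], [-1.0, 0.016, 0.0, -0.013], [-0.002, -0.132, -0.991, 1.294], [0.0, 0.0, 0.0, 1.0]]
wrist [[338.8, 0.0, 278.4], [0.0, 338.8, 209.8], [0.0, 0.0, 1.0]] [[0.327, -0.905, -0.274, 0.258], [-0.945, -0.313, -0.093, -0.519], [-0.002, 0.289, -0.957, 0.375], [0.0, 0.0, 0.0, 1.0]]
{'time': 0.15, 'joint_pos': array([-1.25799272e+00,  3.20157553e-01,  1.56535947e+00, -1.98215631e-05,
        1.25740476e+00, -2.00260972e-02]), 'joint_vel': array([ 0.00029979, -0.00246883, -0.0043772 ,  0.00277374, -0.00031693,
       -0.00067658]), 'joint_efforts': array([-7.81836152e-04, -4.15846431e+01, -2.34347087e+01, -9.14840325e-05,
        5.92999611e-03,  1.22375053e-05]), 'ee_pos': array([ 0.187739  , -0.54312642,  0.23068349]), 'orientation': array([[ 9.45119614e-01,  3.26724246e-01, -4.26949445e-04],
       [ 3.26724525e-01, -9.45118776e-01,  1.25882653e-03],
       [ 7.77121347e-06, -1.32923650e-03, -9.99999117e-01]]), 'ft_force': array([ 0.42549236, -0.10111446,  0.70400915]), 'moment': array([0.05035088, 0.00187862, 0.03957191]), 'grasp_force': 0.0, 'gripper_width': 0.08533014276349306}
```

View pics/top0.png

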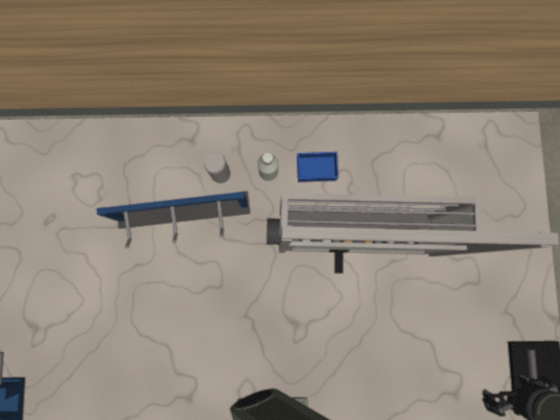

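View pics/scene0.png

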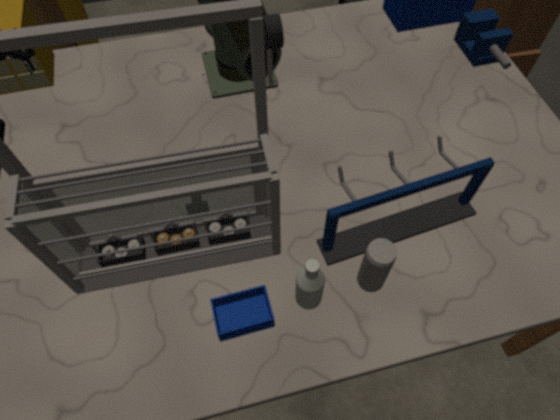

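Top view: rack at (98–248, 190–245) with hook tips at about (128,242), (174,236) and (221,233). The black tongue is at (339,250–272) and the cabinet spans (283–475, 200–250). Scene view: three baskets at (122,248), (177,238) and (228,230). Next I'll zoom in.

```bash
cat > h.py <<'E'
from rig import arm
import numpy as np, cv2
def snap(n,f):
    p=arm.camera_params(n); im=arm.capture(n); cv2.imwrite(f"pics/{f}.png",im[:,:,::-1]); return im,p
def ray(p,uv):
    K,T=np.array(p["intrinsics"]),np.array(p["pose"])
    d=T[:3,:3]@np.linalg.solve(K,np.array([uv[0],uv[1],1.])); return T[:3,3],d
def onz(p,uv,z):
    o,d=ray(p,uv); return o+d*(z-o[2])/d[2]
def proj(p,X):
    K,T=np.array(p["intrinsics"]),np.array(p["pose"])
    c=K@(T[:3,:3].T@(np.asarray(X)-T[:3,3])); return c[:2]/c[2]
def rot(yaw,pitch,flip=0):
    """tool z forward at yaw, pitched down; closing axis y horizontal (flip 0) or in the vertical plane (flip 1/-1)"""
    c,s=np.cos(yaw),np.sin(yaw)
    z=np.array([c*np.cos(pitch),s*np.cos(pitch),-np.sin(pitch)]); l=np.array([-s,c,0.]); u=np.cross(z,l)
    y={0:l,1:u,-1:-u,2:-l}[flip]
    return np.column_stack([np.cross(y,z),y,z])
E
python3 - <<'E'
from h import *
im=cv2.imread("pics/top0.png")
a=cv2.resize(im[180:260,90:260],None,fx=4,fy=3.6,interpolation=2)[:, :680]
b=cv2.resize(im[190:290,265:485],None,fx=3.09,fy=2.9,interpolation=2)
a=cv2.resize(a,(680,290));b=cv2.resize(b,(680,290))
cv2.imwrite("pics/z1.png",np.vstack([a,b]))
p=arm.camera_params("top"); 
hsv=cv2.cvtColor(im,cv2.COLOR_BGR2HSV)
roi=np.zeros(im.shape[:2],bool);roi[245:280,325:355]=1
m=(hsv[...,2]<50)&roi;ys,xs=np.where(m);print("tongue",xs.min(),xs.max(),ys.min(),ys.max())
for r in range(ys.min(),ys.max()+1):
    q=xs[ys==r];print(r,q.min(),q.max(),end="; ")
E
```

```text
tongue 330 346 250 271
250 330 346; 251 334 345; 252 335 342; 253 336 341; 254 336 341; 255 336 341; 256 336 341; 257 336 341; 258 336 341; 259 336 341; 260 336 341; 261 336 341; 262 336 341; 263 336 341; 264 336 341; 265 336 341; 266 336 341; 267 336 341; 268 336 341; 269 336 341; 270 336 341; 271 336 341;
```

View pics/z1.png

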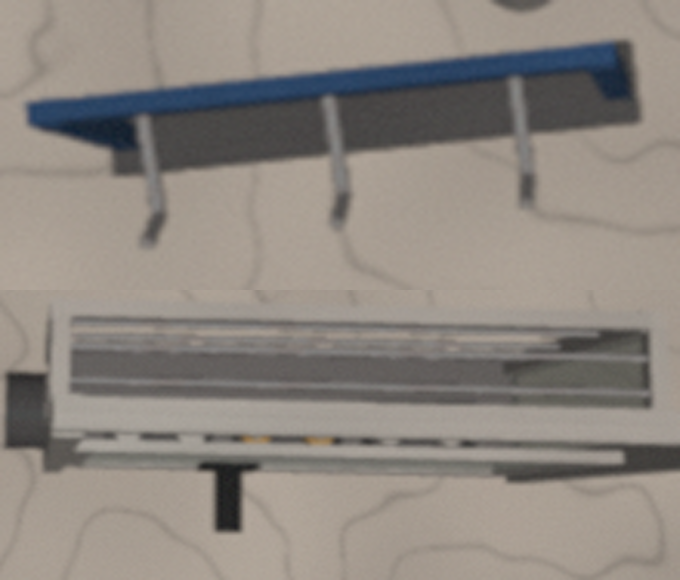

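Run:
```python
from h import *
p=arm.camera_params("top")
for n,z,l in [("trough",.146,[(129,238.5),(175.8,233),(221.8,228)]),("tip",.168,[(127,246),(174.8,240.5),(221.8,235)]),("bar",.175,[(98,209),(246,192.5)]),
  ("tongue",.073,[(339,272),(339,251)]),("roofback",.296,[(265+70/3.09,190+28/2.9),(265+650/3.09,190+40/2.9)]),
  ("sashtop",.264,[(265+80/3.09,190+163/2.9),(265+620/3.09,190+173/2.9)])]:
    P=[onz(p,q,z) for q in l]; d=P[-1]-P[0]
    print(n,[np.round(x,3).tolist() for x in P],"yaw of +y line",round(float(np.arctan2(d[0],-d[1])),3), np.linalg.norm(d[:2]).round(3))
```

```text
trough [[0.556, 0.374, 0.146], [0.569, 0.249, 0.146], [0.58, 0.125, 0.146]] yaw of +y line 0.097 0.25
tip [[0.535, 0.371, 0.168], [0.547, 0.246, 0.168], [0.56, 0.123, 0.168]] yaw of +y line 0.1 0.25
bar [[0.633, 0.448, 0.175], [0.671, 0.058, 0.175]] yaw of +y line 0.097 0.393
tongue [[0.457, -0.196, 0.073], [0.516, -0.199, 0.073]] yaw of +y line 1.535 0.059
roofback [[0.63, -0.048, 0.296], [0.613, -0.489, 0.296]] yaw of +y line -0.038 0.441
sashtop [[0.522, -0.055, 0.264], [0.507, -0.473, 0.264]] yaw of +y line -0.035 0.418
```

```bash
cat >> h.py <<'E'
CY=-0.037; CO=np.array([0.563,-0.262,0.]); RY=0.097; RO=np.array([0.569,0.249,0.])
def loc(o,yaw,v):
    c,s=np.cos(yaw),np.sin(yaw); return o+np.array([c*v[0]-s*v[1],s*v[0]+c*v[1],v[2]])
E
python3 - <<'E'
from h import *
def t(n,P,R):
    q=arm.solve_ik(P,R); print(n, None if q is None else np.round(q,2))
for pd in (25,35,45,55):
    k=np.radians(pd); print(pd)
    for f in (0,2):
        R=rot(CY,k,f)
        for h in (0.064,.349,):t(f"tongue{f} {h}",loc(CO,CY,[-.088,.062,h])+.01*R[:,2],R)
    for f in (1,-1):
        R=rot(CY,k,f)
        for y in (-.16,.16): t(f"bask{f} {y}",loc(CO,CY,[0,y,.077])+.01*R[:,2],R)
        R=rot(RY,k,f)
        for y in (-.155,.155): t(f"hook{f} {y}",loc(RO,RY,[0,y,.138])+.01*R[:,2],R)
E
```

```text
25
tongue0 0.064 None
tongue0 0.349 None
tongue2 0.064 None
tongue2 0.349 [-0.8  -0.11  2.26  1.58  0.67 -0.39]
bask1 -0.16 None
bask1 0.16 None
hook1 -0.155 None
hook1 0.155 None
bask-1 -0.16 [-1.    0.67  2.1   1.98  0.95  0.38]
bask-1 0.16 [-0.34  0.62  2.56  2.84  1.16 -0.01]
hook-1 -0.155 [ 0.18  0.42  2.49  3.24  0.91 -0.02]
hook-1 0.155 [ 0.91  0.53  2.14  4.21  0.85 -0.46]
35
tongue0 0.064 [-0.73  0.5   2.56  2.41  0.9   1.63]
tongue0 0.349 None
tongue2 0.064 [-0.73  0.5   2.56  2.41  0.9  -1.51]
tongue2 0.349 [-0.73 -0.12  2.14  1.13  0.62  0.08]
bask1 -0.16 [-0.96  0.6   2.04  1.8   0.73 -2.52]
bask1 0.16 None
hook1 -0.155 None
hook1 0.155 [0.87 0.46 2.06 4.46 0.63 2.39]
bask-1 -0.16 [-0.96  0.6   2.04  1.8   0.73  0.62]
bask-1 0.16 [-0.32  0.47  2.46  2.8   0.76  0.08]
hook-1 -0.155 [ 0.17  0.32  2.38  3.27  0.52 -0.07]
hook-1 0.155 [ 0.87  0.46  2.06  4.46  0.63 -0.75]
45
tongue0 0.064 [-0.66  0.39  2.46  2.26  0.57  1.89]
tongue0 0.349 None
tongue2 0.064 [-0.66  0.39  2.46  2.26  0.57 -1.25]
tongue2 0.349 [-0.66 -0.11  2.02  0.71  0.69  0.51]
bask1 -0.16 [-0.91  0.55  1.96  1.48  0.57 -2.15]
bask1 0.16 None
hook1 -0.155 None
hook1 0.155 None
bask-1 -0.16 [-0.91  0.55  1.96  1.48  0.57  0.99]
bask-1 0.16 [-0.29  0.39  2.35  2.67  0.41  0.25]
hook-1 -0.155 [ 0.17  0.26  2.26  3.43  0.18 -0.23]
hook-1 0.155 None
55
tongue0 0.064 [-0.6   0.33  2.35  1.79  0.32  2.44]
tongue0 0.349 [-0.6  -0.07  1.9   0.43  0.83 -2.34]
tongue2 0.064 [-0.6   0.33  2.35  1.79  0.32 -0.7 ]
tongue2 0.349 [-0.6  -0.07  1.9   0.43  0.83  0.8 ]
bask1 -0.16 [-0.85  0.53  1.87  1.    0.52 -1.64]
bask1 0.16 [-0.27  0.35  2.23  1.85  0.14 -2.04]
hook1 -0.155 [ 0.16  0.26  2.14 -0.25  0.14  0.3 ]
hook1 0.155 [ 0.77  0.42  1.86 -0.83  0.51  1.34]
bask-1 -0.16 [-0.85  0.53  1.87  1.    0.52  1.5 ]
bask-1 0.16 [-0.27  0.35  2.23  1.85  0.14  1.1 ]
hook-1 -0.155 None
hook-1 0.155 [ 0.77  0.42  1.86 -0.83  0.51 -1.8 ]
```

```bash
cat >> h.py <<'E'
P35=np.radians(35)
def st(n=""):
    s=arm.get_state(); print(n,"t",round(s["time"],1),"ee",np.round(s["ee_pos"],3),"w",round(s["gripper_width"],4),"gf",round(float(s["grasp_force"]),1),"F",np.round(s["ft_force"],1)); return s
def tgt(G,R,back=0,d=.019): return np.asarray(G)+(d-back)*R[:,2]
E
python3 - <<'E'
from h import *
R=rot(CY,P35,2); G=loc(CO,CY,[-.088,.062,.064])
for back,up in ((.1,.12),(.1,0)):
    q=arm.solve_ik(tgt(G,R,back)+[0,0,up],R); print(q)
arm.move_pose(tgt(G,R,.1)+[0,0,.12],R); st("standoff")
arm.move_linear(tgt(G,R,.09),rate=.12); st("back")
snap("wrist","w1")
E
```

```text
[-0.93536442 -0.05540872  2.431611    1.52488372  0.69646008 -0.56444801]
None
standoff t 1.7 ee [ 0.412 -0.195  0.231] w 0.0854 gf 0.0 F [ 0.1 -0.1 -0.5]Traceback (most recent call last):
  File "<stdin>", line 6, in <module>
rig.MotionError: the arm cannot follow that straight line within its joint ranges
```

Run:
```python
from h import *
snap("wrist","w1")
R=rot(CY,P35,2); G=loc(CO,CY,[-.088,.062,.064])
for b in (.0,.02,.04,.06,.08): print(b,arm.solve_ik(tgt(G,R,b),R))
```

```text
0.0 [-0.71805612  0.52155875  2.55098899  2.42768735  0.90699493 -1.51562102]
0.02 [-0.75416404  0.48173066  2.57236379  2.38020947  0.89523905 -1.49712914]
0.04 [-0.79359293  0.43956336  2.59114267  2.32525122  0.8815311  -1.47220378]
0.06 [-0.83669181  0.39496774  2.60705158  2.26150467  0.86660044 -1.43951163]
0.08 None
```

View pics/w1.png

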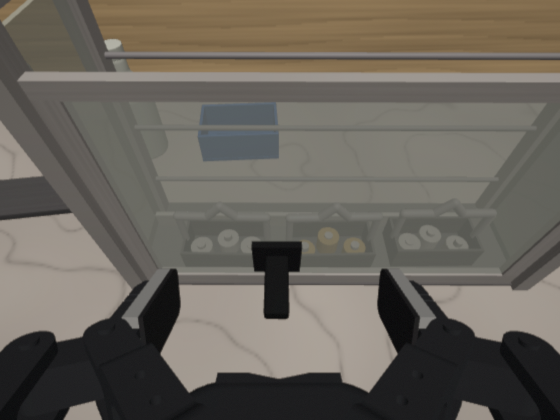

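The wrist view shows the tongue centred at (277,285) between the fingers. Three baskets are visible through the sash, with their bail Vs at about (220,210), (337,212) and (453,206). Next I'll grip the tongue and lift.

Run:
```python
from h import *
R=rot(CY,P35,2); G=loc(CO,CY,[-.088,.062,.064])
arm.move_linear(tgt(G,R,.055),rate=.15); st("back")
arm.move_linear(tgt(G,R,0),rate=.1); st("at")
arm.set_gripper(0.0,80); s=st("grip")
if abs(s["gripper_width"]-.024)<.004:
    e=s["ee_pos"]
    arm.move_linear(e+[0,0,.03],rate=.06); st("up3")
    arm.move_linear(e+[0,0,.28],rate=.1); st("up")
```

```text
back t 2.9 ee [ 0.448 -0.196  0.085] w 0.0856 gf 0.0 F [-0.4  0.1 -0.1]
at t 3.6 ee [ 0.493 -0.197  0.053] w 0.0855 gf 0.0 F [-0.2  0.1  1.7]
grip t 4.2 ee [ 0.493 -0.196  0.053] w 0.0228 gf 79.2 F [-2.7  4.8  3.7]
up3 t 4.8 ee [ 0.492 -0.196  0.083] w 0.0227 gf 81.1 F [ 4.   0.9 -6.7]
up t 7.5 ee [ 0.492 -0.196  0.331] w 0.023 gf 79.9 F [ 14.9  -2.3 -11.7]
```

Run:
```python
from h import *
arm.set_gripper(0.085); e=st("rel")["ee_pos"]; R=rot(CY,P35,2)
arm.move_linear(e-.07*R[:,2],rate=.12); arm.dwell(.6); st("off")
arm.move_linear([.41,-.22,.24],rate=.2); st("look")
im,p=snap("wrist","w2"); import pickle; pickle.dump(p,open("w2.pkl","wb"))
```

```text
rel t 8.1 ee [ 0.492 -0.196  0.334] w 0.0854 gf 0.0 F [-0.  -0.1  0.4]
off t 9.4 ee [ 0.435 -0.194  0.374] w 0.0849 gf 0.0 F [-0.3 -0.6  0.7]
look t 10.3 ee [ 0.41  -0.22   0.241] w 0.085 gf 0.0 F [ 0.2 -0.1 -0.7]
```

View pics/w2.png

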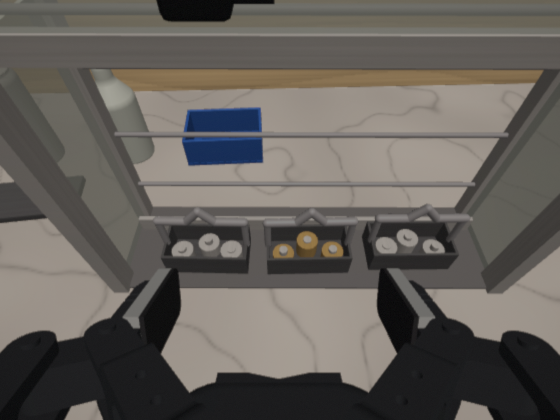

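Run:
```python
from h import *
import pickle; p=pickle.load(open("w2.pkl","rb"))
c,s=np.cos(CY),np.sin(CY)
def l(P): d=P-CO; return np.round([c*d[0]+s*d[1],-s*d[0]+c*d[1]],3)
for q in [(199,212),(311,214),(425,208)]: X=onz(p,q,.095); print("apex",X.round(3),l(X))
for a,b in [((167,272),(248,272)),((267,272),(349,272)),((369,268),(454,268))]: print("front bottom",l(onz(p,a,.003)),l(onz(p,b,.003)))
for q in [(133,287),(492,290)]: print("floor front",l(onz(p,q,.003)))
im=cv2.imread("pics/w2.png"); cv2.imwrite("pics/z2.png",cv2.resize(im[195:295,125:505],None,fx=2.1,fy=2.1,interpolation=2))
```

```text
apex [ 0.564 -0.14   0.095] [-0.004  0.122]
apex [ 0.556 -0.26   0.095] [-0.007  0.001]
apex [ 0.56  -0.386  0.095] [ 0.002 -0.124]
front bottom [-0.028  0.176] [-0.028  0.074]
front bottom [-0.028  0.051] [-0.028 -0.052]
front bottom [-0.022 -0.078] [-0.022 -0.185]
floor front [-0.048  0.213]
floor front [-0.052 -0.221]
```

View pics/z2.png

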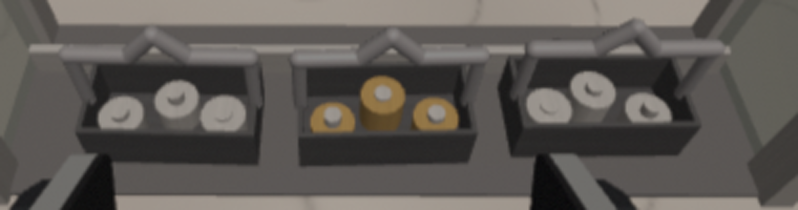

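All three baskets sit squarely, about 125 mm apart, matching the given layout. Next I'll pick the left one.

```bash
cat >> h.py <<'E'
def pick(x,y,side,dry=False,first=True):
    """cabinet-frame bail (x,y); side = y offset of the grip"""
    R=rot(CY,P35,-1); G=loc(CO,CY,[x,y+side,.077]); X=loc(np.zeros(3),CY,[1,0,0])
    T=[tgt(G,R,.13,.014),tgt(G,R,.13,.014),tgt(G,R,0,.014)]
    U=[T[2]+[0,0,.025],T[2]-.13*X+[0,0,.07],T[2]-.14*X+[0,0,.15]]
    if dry:
        for t in T+U: print(np.round(t,3),arm.solve_ik(t,R) is not None)
        return
    arm.set_gripper(.032); arm.move_pose(T[0],R); st("standoff")
    arm.move_linear(T[2],rate=.12); st("at")
    arm.set_gripper(0,80); s=st("grip")
    if not .006<s["gripper_width"]<.016: print("BAD GRIP"); return
    arm.move_linear(s["ee_pos"]+[0,0,.025],rate=.05); st("lift")
    d=s["ee_pos"]-T[2]
    for u in U[1:]: arm.move_linear(u+d,rate=.12)
    st("out")
def place(h,side,ez,dry=False):
    """h: hook index; ez: tool z at the grip (bail top then at .095); bail middle is at -side from the grip"""
    R=rot(RY,P35,-1); S=[]
    for x,a in ((-.10,.225),(-.10,.187),(0,.187),(0,.156),(0,.153)):
        g=loc(RO,RY,[x,.125*(1-h)+side,0]); t=tgt(g,R,0,.014); t[2]=ez+a-.095; S.append(t)
    if dry:
        for t in S: print(np.round(t,3),arm.solve_ik(t,R) is not None)
        return
    return R,S
E
python3 - <<'E'
from h import *
for a in ((-.003,.123,-.03),(-.004,0,-.03),(.002,-.127,.03)): pick(*a,dry=True)
for h,s in ((0,-.03),(1,-.03),(2,.03)): place(h,s,.07,dry=True)
E
```

```text
[ 0.468 -0.165  0.144] True
[ 0.468 -0.165  0.144] True
[ 0.575 -0.169  0.069] True
[ 0.575 -0.169  0.094] True
[ 0.445 -0.165  0.139] True
[ 0.435 -0.164  0.219] True
[ 0.463 -0.288  0.144] True
[ 0.463 -0.288  0.144] True
[ 0.569 -0.292  0.069] True
[ 0.569 -0.292  0.094] True
[ 0.439 -0.287  0.139] True
[ 0.429 -0.287  0.219] True
[ 0.466 -0.355  0.144] True
[ 0.466 -0.355  0.144] True
[ 0.573 -0.359  0.069] True
[ 0.573 -0.359  0.094] True
[ 0.443 -0.355  0.139] True
[ 0.433 -0.354  0.219] True
[0.472 0.335 0.2  ] False
[0.472 0.335 0.162] True
[0.571 0.345 0.162] True
[0.571 0.345 0.131] True
[0.571 0.345 0.128] True
[0.484 0.211 0.2  ] True
[0.484 0.211 0.162] True
[0.583 0.22  0.162] True
[0.583 0.22  0.131] True
[0.583 0.22  0.128] True
[0.49  0.146 0.2  ] True
[0.49  0.146 0.162] True
[0.59  0.156 0.162] True
[0.59  0.156 0.131] True
[0.59  0.156 0.128] True
```

Run:
```python
from h import *
pick(-.003,.123,-.03)
snap("wrist","w3")
R,S=place(0,-.03,.069)
for s in S[1:]: print(arm.solve_ik(s,R))
```

```text
standoff t 11.7 ee [ 0.469 -0.166  0.144] w 0.0321 gf 0.0 F [-0.1  0.2  0.1]
at t 13.0 ee [ 0.574 -0.169  0.069] w 0.0322 gf 0.0 F [ 0.   0.9 -0.4]
grip t 13.3 ee [ 0.575 -0.17   0.069] w 0.0072 gf 78.1 F [-1.4 -1.3 -0.1]
lift t 14.0 ee [ 0.575 -0.17   0.094] w 0.0068 gf 78.0 F [-0.1 -0.1 -3.8]
out t 16.1 ee [ 0.435 -0.164  0.218] w 0.007 gf 78.1 F [-0.   0.8 -2.8]
[ 0.93955046  0.29080822  2.27595254  4.47839761  0.67961775 -0.70186112]
[ 0.77184227  0.37199535  2.12320665  4.40033722  0.56777275 -0.77508058]
[ 0.77184227  0.42737009  2.1522886   4.28091372  0.59852304 -0.63210346]
[ 0.77184227  0.43293709  2.15487814  4.27011676  0.60197421 -0.6190194 ]
```

View pics/w3.png

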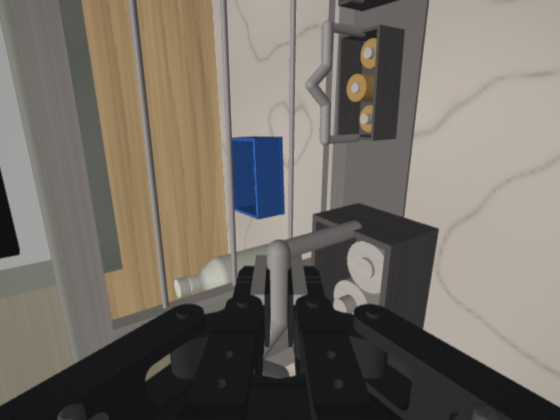

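```bash
sed -i 's/((-.10,.225),(-.10,.187),/((-.08,.20),(-.08,.187),/' h.py
cat >> h.py <<'E'
def carry(h,side,ez):
    R,S=place(h,side,ez)
    e=arm.get_state()["ee_pos"]
    arm.move_linear([.425,-.03,.21],rot=rot(0.,P35,-1),rate=.2); s=st("mid")
    arm.move_linear(S[1],rot=R,rate=.2); s=st("front")
    if s["gripper_width"]<.004: print("LOST")
def hang(h,side,ez,off=(0,0,0)):
    R,S=place(h,side,ez); S=[s+np.array(off) for s in S]
    arm.move_linear(S[2],rate=.06); st("over")
    arm.move_linear(S[3]+[0,0,.004],rate=.04); st("down"); arm.move_linear(S[4],rate=.02); st("seat")
def leave():
    arm.set_gripper(.034); s=st("open"); R=s["orientation"]
    arm.move_linear(s["ee_pos"]-.085*R[:,2],rate=.1); st("away")
E
python3 - <<'E'
from h import *
carry(0,-.03,.069)
im,p=snap("wrist","w4"); im2,_=snap("scene","s4")
cv2.imwrite("pics/c4.png",np.hstack([cv2.resize(im[:,:,::-1],(400,300)),cv2.resize(im2[100:280,300:540,::-1],(400,300))]))
E
```

```text
mid t 17.4 ee [ 0.425 -0.03   0.21 ] w 0.0072 gf 78.0 F [-1.  -0.6 -3.1]
front t 22.2 ee [0.492 0.337 0.161] w 0.007 gf 78.0 F [ 0.7  0.5 -2.4]
```

View pics/c4.png

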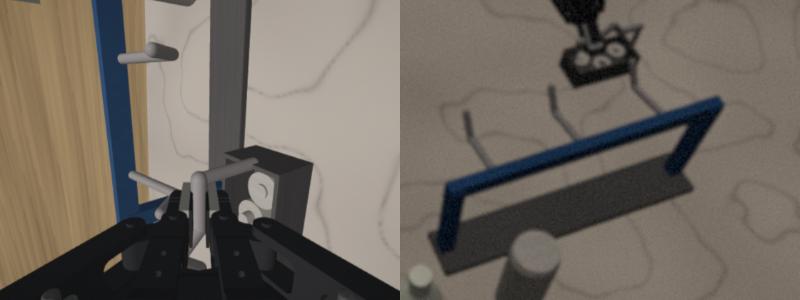

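The basket is held upright in front of the left hook, and its V lines up with the hook tip. Next I'll hang it.

Run:
```python
from h import *
hang(0,-.03,.069)
leave()
im,p=snap("wrist","w5"); im2,_=snap("scene","s5")
cv2.imwrite("pics/c5.png",np.hstack([cv2.resize(im[:,:,::-1],(400,300)),cv2.resize(im2[100:280,300:540,::-1],(400,300))]))
```

```text
over t 23.8 ee [0.571 0.345 0.161] w 0.0075 gf 78.0 F [-0.4 -0.2 -2.7]
down t 24.6 ee [0.571 0.345 0.134] w 0.0075 gf 78.2 F [ 0.5  0.4 -3.6]
seat t 25.1 ee [0.573 0.346 0.13 ] w 0.007 gf 79.1 F [-0.6  2.4  6.5]
open t 25.5 ee [0.571 0.344 0.127] w 0.0336 gf 0.0 F [ 0.1  0.2 -0.2]Traceback (most recent call last):
  File "<stdin>", line 3, in <module>
  File "h.py", line 63, in leave
    arm.move_linear(s["ee_pos"]-.085*R[:,2],rate=.1); st("away")
    ~~~~~~~~~~~~~~~^^^^^^^^^^^^^^^^^^^^^^^^^^^^^^^^^
rig.MotionError: the arm cannot follow that straight line within its joint ranges
```

Run:
```python
import re
t=open('h.py').read()
t=t.replace('''    arm.move_linear(s["ee_pos"]-.085*R[:,2],rate=.1); st("away")''','''    a=s["ee_pos"]-.045*R[:,2]; arm.move_linear(a,rate=.1); h=R[:,2]*[1,1,0]
    arm.move_linear(a-.035*h/np.linalg.norm(h)+[0,-.02,0],rate=.1); st("away")''')
open('h.py','w').write(t)
from h import *
leave()
im,p=snap("wrist","w5"); im2,_=snap("scene","s5")
cv2.imwrite("pics/c5.png",np.hstack([cv2.resize(im[:,:,::-1],(400,300)),cv2.resize(im2[100:280,300:540,::-1],(400,300))]))
```

```text
open t 25.7 ee [0.571 0.345 0.127] w 0.0338 gf 0.0 F [ 0.7 -0.4 -0.4]
away t 26.9 ee [0.5   0.318 0.153] w 0.0338 gf 0.0 F [ 1.   0.5 -0.3]
```

View pics/c5.png

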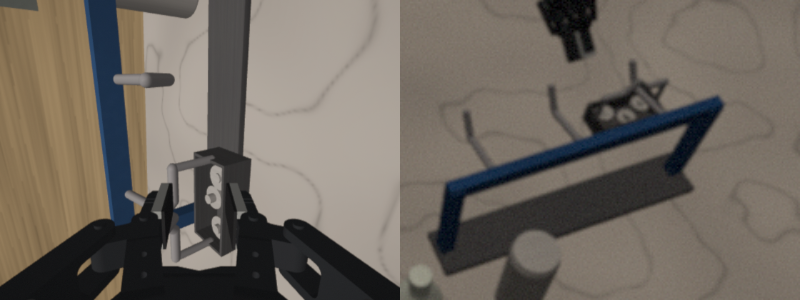

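The first basket hangs on the left hook, seen at (615,110) in the scene crop. Next I'll retake the same look pose and compare it with w2 to check the other two haven't shifted.

```bash
cat >> h.py <<'E'
def look(f):
    arm.move_linear([.425,-.03,.21],rot=rot(0.,P35,-1),rate=.25)
    arm.move_pose([.41,-.22,.24],rot(CY,P35,2)); arm.dwell(.3); st("look")
    im,p=snap("wrist",f); a=cv2.imread("pics/w2.png")[:,:,::-1]
    import pickle; pickle.dump(p,open(f+".pkl","wb"))
    d=np.abs(im.astype(int)-a).max(2)
    for n,x in (("L",(155,255)),("M",(258,356)),("R",(362,470))):
        r=d[200:275,x[0]:x[1]]; print(n,"changed frac",round(float((r>40).mean()),3))
E
python3 - <<'E'
from h import *
look("w6")
E
```

```text
look t 32.8 ee [ 0.41  -0.219  0.24 ] w 0.0343 gf 0.0 F [0.  0.7 0.1]
L changed frac 0.388
M changed frac 0.06
R changed frac 0.043
```

Run:
```python
import cv2,numpy as np
a=cv2.imread("pics/w2.png",0);b=cv2.imread("pics/w6.png",0)
for n,x0,x1,y0,y1 in (("M",262,352,202,255),("R",366,468,200,270),("bin",180,270,100,170)):
    t=a[y0:y1,x0:x1]; s=b[y0-25:y1+25,x0-40:x1+40]
    r=cv2.matchTemplate(s,t,cv2.TM_CCOEFF_NORMED);_,v,_,l=cv2.minMaxLoc(r);print(n,round(v,3),l[0]-40,l[1]-25)
```

```text
M 0.985 2 0
R 0.99 2 0
bin 0.992 1 -1
```

Run:
```python
from h import *
pick(-.004,0,-.03)
carry(1,-.03,.069)
im,p=snap("wrist","w7"); im2,_=snap("scene","s7")
cv2.imwrite("pics/c7.png",np.hstack([cv2.resize(im[:,:,::-1],(400,300)),cv2.resize(im2[100:280,300:540,::-1],(400,300))]))
```

```text
standoff t 34.1 ee [ 0.463 -0.288  0.144] w 0.0319 gf 0.0 F [ 0.6 -0.2  0. ]
at t 35.3 ee [ 0.569 -0.292  0.069] w 0.0316 gf 0.0 F [-0.1 -0.3 -0.7]
grip t 35.7 ee [ 0.569 -0.292  0.069] w 0.007 gf 78.3 F [-2.8 -0.3  3.6]
lift t 36.3 ee [ 0.569 -0.292  0.094] w 0.0069 gf 78.1 F [-0.   0.5 -3.2]
out t 38.5 ee [ 0.429 -0.287  0.219] w 0.0066 gf 78.1 F [-0.8 -0.5 -3.6]
mid t 40.9 ee [ 0.425 -0.03   0.21 ] w 0.007 gf 78.1 F [-0.2  0.3 -4.1]
front t 43.9 ee [0.504 0.212 0.161] w 0.0072 gf 78.0 F [ 0.3  1.  -4.8]
```

View pics/c7.png

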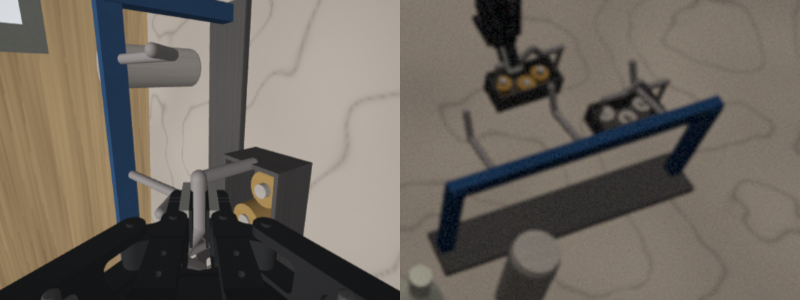

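The middle basket is held square in front of the middle hook. The first one still hangs at (625,105) in the scene crop.

Run:
```python
from h import *
hang(1,-.03,.069)
leave()
im2,_=snap("scene","s8")
look("w8")
a=cv2.imread("pics/w6.png",0);b=cv2.imread("pics/w8.png",0)
t=a[200:270,366:468];r=cv2.matchTemplate(b[160:310,310:530],t,cv2.TM_CCOEFF_NORMED);_,v,_,l=cv2.minMaxLoc(r);print(v,l[0]-56,l[1]-40)
cv2.imwrite("pics/c8.png",np.hstack([cv2.resize(b,(400,300)),cv2.resize(cv2.cvtColor(im2[100:280,300:540],cv2.COLOR_RGB2GRAY),(400,300))]))
```

```text
over t 45.5 ee [0.583 0.22  0.161] w 0.007 gf 78.1 F [-0.4  0.2 -3.5]
down t 46.4 ee [0.584 0.22  0.134] w 0.0069 gf 78.1 F [ 2.5  1.4 -3.4]
seat t 46.9 ee [0.586 0.221 0.131] w 0.0075 gf 79.1 F [-0.1  2.2  7.6]
open t 47.2 ee [0.585 0.223 0.13 ] w 0.0339 gf 4.3 F [1.  8.5 6.6]
away t 48.4 ee [0.514 0.195 0.156] w 0.0339 gf 0.0 F [ 0.2 -0.  -0.1]
look t 52.6 ee [ 0.41  -0.219  0.24 ] w 0.0338 gf 0.0 F [ 0.3 -0.1 -0.7]
L changed frac 0.384
M changed frac 0.396
R changed frac 0.042
0.9998173117637634 0 0
```

View pics/c8.png

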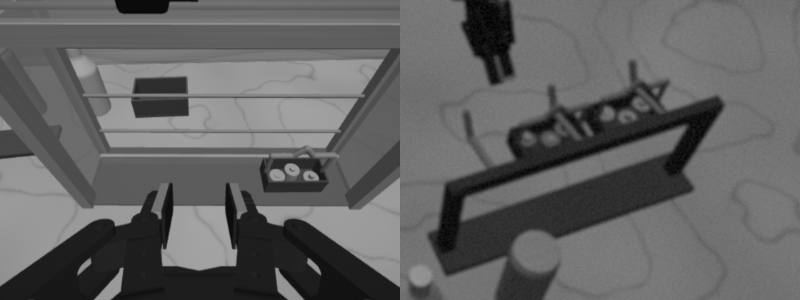

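Both baskets hang on the left and middle hooks, and the right basket hasn't moved. It goes to the right hook.

Run:
```python
from h import *
pick(.002,-.127,.03)
s=arm.get_state()
if s["gripper_width"]>.004:
    carry(2,.03,.069)
im,p=snap("wrist","w9"); im2,_=snap("scene","s9")
cv2.imwrite("pics/c9.png",np.hstack([cv2.resize(im[:,:,::-1],(400,300)),cv2.resize(im2[100:280,300:540,::-1],(400,300))]))
```

```text
standoff t 54.0 ee [ 0.466 -0.355  0.144] w 0.032 gf 0.0 F [-0.6 -0.7  0.2]
at t 55.2 ee [ 0.573 -0.36   0.069] w 0.032 gf 0.0 F [ 1.2 -0.   0.2]
grip t 55.6 ee [ 0.573 -0.359  0.069] w 0.0069 gf 77.9 F [-0.9  1.7 -0. ]
lift t 56.2 ee [ 0.572 -0.359  0.094] w 0.0072 gf 77.9 F [-0.9 -0.3 -3.6]
out t 58.3 ee [ 0.433 -0.354  0.218] w 0.0069 gf 77.9 F [-0.1 -1.1 -3.5]
mid t 61.4 ee [ 0.425 -0.03   0.21 ] w 0.0068 gf 77.9 F [ 0.3  0.9 -3.1]
front t 63.6 ee [0.51  0.148 0.161] w 0.0068 gf 77.9 F [-0.2 -0.4 -3.2]
```

View pics/c9.png

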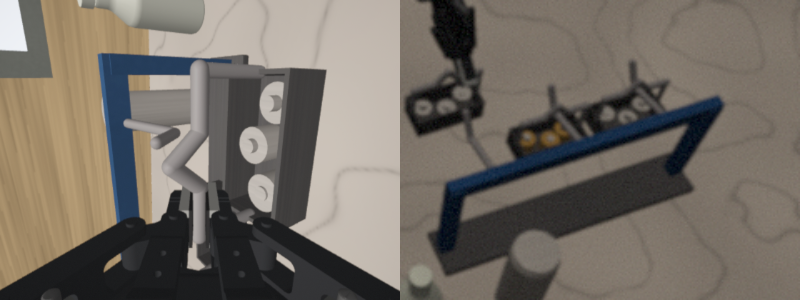

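Run:
```python
from h import *
p=arm.camera_params("wrist"); c,s=np.cos(RY),np.sin(RY)
for n,q,z in (("apex",(233,236),.187),("tip",(222,197),.168),("barend R",(280,90),.169)):
    d=onz(p,q,z)-RO; print(n,np.round([c*d[0]+s*d[1],-s*d[0]+c*d[1]],3))
print("proj apex,tip",proj(p,loc(RO,RY,[-.08,-.125,.187])),proj(p,loc(RO,RY,[-.03,-.125,.168])))
```

```text
apex [-0.072 -0.12 ]
tip [-0.023 -0.122]
barend R [-0.079 -0.175]
proj apex,tip [242.27723709 229.20265611] [227.33050615 194.88813965]
```

Run:
```python
from h import *
hang(2,.03,.069)
leave()
arm.move_linear([.425,-.03,.21],rot=rot(0.,P35,-1),rate=.25)
im,_=snap("top","t10"); im2,_=snap("scene","s10")
cv2.imwrite("pics/c10.png",np.hstack([cv2.resize(im[170:270,90:240,::-1],(400,300)),cv2.resize(im2[100:280,300:540,::-1],(400,300))]))
```

```text
over t 65.2 ee [0.589 0.156 0.161] w 0.0069 gf 77.9 F [ 0.1  0.3 -3.9]
down t 66.0 ee [0.59  0.156 0.134] w 0.0068 gf 77.9 F [ 2.7  1.4 -3.8]
seat t 66.5 ee [0.592 0.156 0.131] w 0.0073 gf 78.7 F [-0.7  3.   7.6]
open t 66.9 ee [0.589 0.155 0.126] w 0.0339 gf 0.0 F [-0.7  0.4 -1.5]
away t 68.1 ee [0.518 0.128 0.153] w 0.0342 gf 0.0 F [ 0.6 -0.2  0.3]
```

View pics/c10.png

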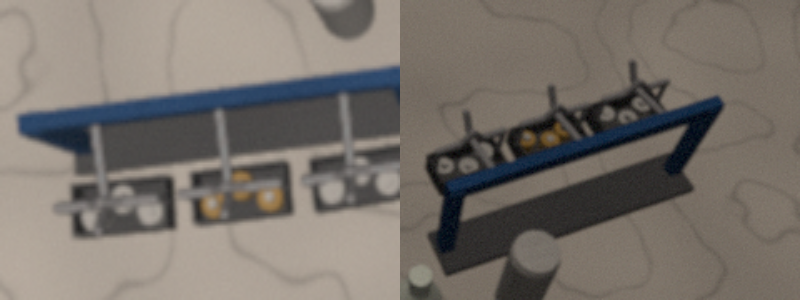

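All three baskets hang, one per hook. Now I'll shut the front.

Run:
```python
from h import *
R=rot(CY,P35,2); e=np.array([.4925,-.196,.334])
arm.set_gripper(.085)
arm.move_linear([.41,-.15,.28],rate=.25)
arm.move_pose(e-.075*R[:,2],R); st("stand")
arm.move_linear(e,rate=.1); st("at")
arm.set_gripper(0,80); s=st("grip")
if abs(s["gripper_width"]-.023)<.004:
    e=s["ee_pos"]
    arm.move_linear([e[0],e[1],.10],rate=.1); st("low")
    arm.move_linear([e[0],e[1],.0525],rate=.04); s=st("shut")
```

```text
stand t 73.9 ee [ 0.431 -0.193  0.376] w 0.0851 gf 0.0 F [ 1.1  0.5 -0.8]
at t 74.8 ee [ 0.492 -0.196  0.334] w 0.0848 gf 0.0 F [ 0.6 -0.4  0.3]
grip t 75.4 ee [ 0.492 -0.196  0.334] w 0.0225 gf 79.0 F [-4.   0.1 -0.3]
low t 77.9 ee [ 0.492 -0.196  0.1  ] w 0.0231 gf 78.5 F [ 3.9  1.1 -6.6]
shut t 79.2 ee [ 0.492 -0.196  0.057] w 0.0229 gf 84.5 F [-22.2  -0.5  31.5]
```

Run:
```python
from h import *
e=arm.get_state()["ee_pos"]; arm.move_linear([e[0],e[1],.057],rate=.02); arm.set_gripper(.085); e=st("open")["ee_pos"]; R=rot(CY,P35,2)
arm.move_linear(e-.05*R[:,2],rate=.1); arm.move_linear([.40,-.195,.231],rate=.2); arm.dwell(.5); st("off")
im,p=snap("top","t11"); im2,_=snap("scene","s11"); 
cv2.imwrite("pics/c11.png",np.hstack([cv2.resize(im[170:290,90:490,::-1],(400,300)),cv2.resize(im2[:,:,::-1],(400,300))]))
a=cv2.imread("pics/top0.png").max(2); b=im.max(2)
for i in (a,b):
    m=i[245:285,336:342].max(1)<60; ys=np.where(m)[0]+245; print(ys.min(),ys.max())
```

```text
open t 80.2 ee [ 0.492 -0.196  0.057] w 0.0854 gf 0.0 F [-0.2 -0.1 -0.2]
off t 82.3 ee [ 0.4   -0.195  0.231] w 0.0849 gf 0.0 F [0.3 0.4 0.6]
250 271
250 271
```

View pics/c11.png

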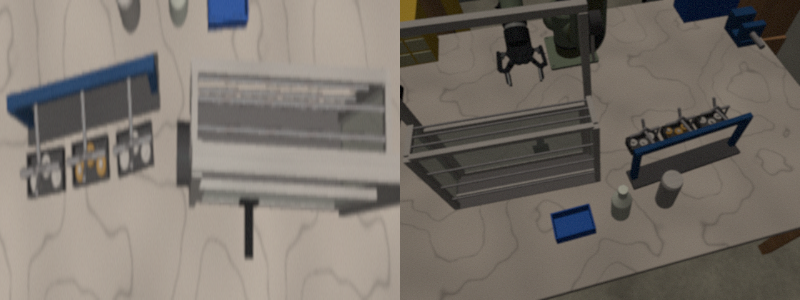

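The tongue is back at its shut pixels, the sash was pressed onto its stop at 31 N, three baskets hang, and the bottle, can and bin are undisturbed.

```bash
python3 -c "
from rig import arm
print(arm.hand_in())"
```

```text
the job is handed in; nothing more can be done
None
```

I've handed the job in: all three baskets hang on hooks of their own, the cabinet front is shut, and I saw no sign that the bottle, can or bin moved; the hand-in returned no verdict.

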